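# Put the seasonings away after cooking

### The job

Cooking is done: sort the seasonings left beside the hob. Stand the pepper mill in the empty wide bay of the dark table caddy, next to the sauce bottle, and the salt shaker in the narrow bay; stand each spice jar in the pale spice rack, in the empty front well straight in front of the stock jar that has the same cap. Leave everything upright and fully down in its well, and knock nothing over.

Things in the scene. Friction and masses are not known exactly. Their poses are not given: they have to be found in the camera images.
- salt: Salt shaker to put away: clear glass body with a grey rounded cap, 44 mm in diameter, 90 mm tall, tapering above 66 mm: grip below that. Origin at the centre of its underside, z up. Starts on the black hob glass or the cork mat beside it (both at z = 5.5 mm). Mind the room: a range hood fills x > 0.47 m, y > 0.245 m above z = 0.48 m.
- mill: Pepper mill to put away: turned wooden mill, 58 mm in diameter at the foot, 170 mm tall. Its round head (48 mm wide, from 123 to 159 mm above the foot, widest near 140 mm) with a small metal ball on top does not turn and is the place to grip from above. Origin at the centre of its underside, z up. Starts upright on the black hob glass or the cork mat next to it (both 5.5 mm above z = 0).
- jar_green: Spice jar to put away: glass jar with a bright GREEN cap that has a white disc on top, 46 mm in diameter, 106 mm tall, sides straight (the cap is the top 20 mm). Origin at the centre of its underside, z up. Starts beside the hob at z = 5.5 mm. Mind the room: a toaster 225 mm high stands at x > 0.575 m, y from -0.08 to 0.13 m.
- jar_brown: Spice jar to put away: glass jar with a DARK BROWN cap that has a brown top with a small green disc, 44 mm in diameter, 105 mm tall, sides straight (the cap is the top 20 mm). Origin at the centre of its underside, z up. Starts upright beside the hob at z = 5.5 mm, outside the rack.
- caddy: Fixed dark wood block 96 (x) x 248 (y) x 40 mm with three bays in a row, low brass bars at the ends. Left or right of the rack. Origin: centre of underside; x away from robot, y left, z up; turned up to 0.2 rad. Bays at x=0, floor z=12, mouth z=40 mm: y=-80 (74 wide, has the sauce bottle), y=0 (74 wide, empty, for the mill), y=+79 (55 wide, empty, for the salt; too narrow for the mill).
- rack: Fixed pale wood two-step block 144 (x) x 168 (y) mm, four round wells 59 wide, 28 deep. Origin: centre of underside; x away from robot, y left, z up; turned up to 0.2 rad. Empty wells in the low front step (top z=40, well floor z=12) at x=-36, y=+41 and -41 mm; wells in the back step (top z=62, floor z=34) at x=+36, y=+41 and -41 hold the stock jars. Wire guard 105 high along the back edge.
- sauce: Sauce bottle that already stands in the caddy and stays there: dark bottle with a red cap, 59 mm in diameter, 204 mm tall. Origin at the centre of its underside, z up.
- stock_green: Stock jar with the same cap as jar_green (bright GREEN, white disc on top) that already stands in one of the two back wells of the rack (left or right varies) and stays there; 46 mm in diameter, 106 mm tall. Origin at the centre of its underside, z up.
- stock_brown: Stock jar with the same cap as jar_brown (DARK BROWN, brown top with a small green disc) that already stands in the other back well of the rack and stays there; 44 mm in diameter, 105 mm tall. Origin at the centre of its underside, z up.

How it is judged:
At the end, for the whole second after the job is handed in: Salt in the narrow bay (within 12 mm), mill in the empty wide bay (14 mm), each spice jar in the front well before the stock jar with the same cap (13 mm), sauce and stock jars still in theirs; each on its well floor (5 mm), upright within 0.15 rad, at rest (x of salt in the frame of caddy between -0.012 and 0.012 m and y of salt in the frame of caddy between 0.067 and 0.091 m and z of salt in the frame of caddy between 0.007 and 0.017 m and angle between each of salt, mill, sauce, jar_green, stock_green, jar_brown, stock_brown's own z axis and vertical below 0.15 rad and linear speed of each of salt, mill, sauce, jar_green, stock_green, jar_brown, stock_brown below 0.02 m/s and x of mill in the frame of caddy between -0.014 and 0.014 m and y of mill in the frame of caddy between -0.014 and 0.014 m and z of mill in the frame of caddy between 0.007 and 0.017 m and x of sauce in the frame of caddy between -0.014 and 0.014 m and y of sauce in the frame of caddy between -0.094 and -0.066 m and z of sauce in the frame of caddy between 0.007 and 0.017 m and x of jar_green in the frame of rack between -0.049 and -0.023 m and z of jar_green in the frame of rack between 0.007 and 0.017 m and x of stock_green in the frame of rack between 0.023 and 0.049 m and z of stock_green in the frame of rack between 0.029 and 0.039 m and ((y of jar_green in the frame of rack between 0.028 and 0.054 m and y of stock_green in the frame of rack between 0.028 and 0.054 m) or (y of jar_green in the frame of rack between -0.054 and -0.028 m and y of stock_green in the frame of rack between -0.054 and -0.028 m)) and x of jar_brown in the frame of rack between -0.049 and -0.023 m and z of jar_brown in the frame of rack between 0.007 and 0.017 m and x of stock_brown in the frame of rack between 0.023 and 0.049 m and z of stock_brown in the frame of rack between 0.029 and 0.039 m and ((y of jar_brown in the frame of rack between 0.028 and 0.054 m and y of stock_brown in the frame of rack between 0.028 and 0.054 m) or (y of jar_brown in the frame of rack between -0.054 and -0.028 m and y of stock_brown in the frame of rack between -0.054 and -0.028 m))); the robot touches nothing.
It fails at once if a seasoning, the sauce bottle or a stock jar is knocked over (tilted by more than 0.6 rad) (angle between any of salt, mill, jar_green, jar_brown, sauce, stock_green, stock_brown's own z axis and vertical above 0.6 rad).
It also fails if it takes over 133 s, if anything falls off the work surface, if the arm or the gripper's body presses on something with over 40 N, if the wrist force passes 120 N, or if a joint passes its speed limit or range.

### The arm

A 7-joint arm with a two-finger parallel gripper is mounted at the origin on a cart in front of the work surface, level with it; the furniture and walls round the work are solid. World frame = base frame: x ahead of the robot, y to its left, z up, the work surface at z = 0. Lengths are in m, angles in rad, forces in N, time in s.
With the tool pointing down it reaches from about 0.4 to 0.85 m from the base axis. Payload 10.4 kg.
Tool frame: the origin (TCP) lies at the very end of the fingers, on their centre line; the grasp point (between the pads) lies 19 mm behind it; z points along the fingers, y is the line along which they close (so a half turn about z gives the same grasp; the last joint's range is limited). The gripper opens to 87 mm and grips with 3 to 60 N. Pads are 19 mm wide; open, the fingers measure 117 mm over their backs; the gripper's body (75 mm by 190 mm) begins 51 mm behind the grasp point.
Start: joints at [-1.312, 0.332, -0.065, 1.46, 0.022, 1.35, -0.088], TCP at [0.174, 0.6, 0.223] pointing down, gripper open.
Joint ranges: [-2.6, 2.6], [-0.5, 2.12], [-1.47, 1.34], [0.16, 2.42], [-1.27, 4.41], [0.06, 2.06], [-2.6, 2.6]. Speed limits (rad/s): [2.22, 2.22, 2.79, 2.79, 3.14, 3.14, 3.14].

### API

Orientations are given as a 3x3 rotation matrix whose columns are the frame's x, y, z axes.
In Python, from bench import manip gives the robot as it stands.
- The arm moves only by the tool servo_tool, never from a script. Its argument "commands" is a list that holds one entry, the list of rows, each a list of 5 numbers: the opening, from -1 (shut) to 1 (fully open), then the shift along the tool's x, y, z in units of 40 mm (1.0 is 40 mm), then the turn about the tool's z in units of 8 degrees (1.0 is 8 degrees). A call has 1 to 8 rows; each row shifts and turns the commanded pose from where the row before left it, along the tool's axes as they then stand; what a row does not reach is not made up. A row lasts 1/10 s, in which the tool goes at most 50 mm and 8.59 degrees, less where a joint would pass 70% of its speed; a pose out of reach is approached as far as the arm can. A call is refused whole if a number of a shift passes 1 or a number of a turn 1, either way. A call with a gripper value outside its range is refused whole. The fingers move at their own pace and stop on an object; the grip force is fixed at half the most. Time passes only in rows, so rows that do not move let the fingers close. It gives the time, the measured TCP pose, the force, the opening and the grip force at its end, in the units of the state.
- manip.get_obs(): the state, without advancing time (a new reading comes with each control period).
- manip.capture(name): name is "side" or "top" or "wrist"; returns the picture (420x560x3 uint8, red, green, blue); there is no depth.
- manip.camera_info(name): a dict with "fx", "fy", "cx", "cy" (pixels), "R" (3x3) and "t" (3): a world point X has camera coordinates R X + t; the wrist camera has in their place "T_tool_cam" (4x4, takes a point from camera to tool coordinates, whose origin is the TCP and whose axes are the flange's). Camera axes: x right, y down, z forward; pixel columns grow to the right and rows downward; lengths in m; the calibration is good to about 2 mm. A picture is of the moment at which its call begins: read the wrist's pose just before it. camera_info takes no time and is no camera call.
- manip.close_job(): hands the job in; it is judged then, once.
Trained networks look in the newest picture that a camera, given by its name, has taken for a name from the list of things; names that differ only in an ending like _2 or _b are one class to them, and where a whole thing is asked for, a point or a joint stands for the part that bears it (a point fixed in the world has none). Each returns a list of dicts, best first, with "score" (0 to 1); they miss things now and then, are a little off and sometimes report something else, mostly with a low value. They report only what shows in the picture. A call takes as long as a camera call.
- manip.boxes_of(camera, label): "at" ([x, y, z] in m, in the coordinates of the camera as it stood for that picture, good to about 4 mm: the middle of the surface that is visible of it).
- manip.spot_point(camera, label): "at" ([x, y, z] in m, in the coordinates of the camera as it stood for that picture, good to about 4 mm: a listed point, or the origin of a listed thing).
The state is a dict: "clock": time; "joint_positions": joint angles; "joint_vel": joint speeds; "effort": joint torques, N m; "tool_pos": TCP position; "tool_rot": TCP orientation; "wrist_force": force on the tool from outside, world axes, zero at the start; "wrist_torque": the same for the moment, N m; "gripper_width": opening from 0.0 (shut) to 1.0 (fully open); "finger_force": force on a finger pad.
Only numpy, scipy, OpenCV 4.12 (cv2) and the standard library are available. Lean on these libraries where they do the work, as an engineer would, in place of code of your own. Each camera call takes 0.05 s, during which the arm holds its last target. There are 200 camera calls.

## Working session

There is one attempt and no reset: what is moved stays moved. The work goes in short steps, Python scripts to look and compute and a tool call to move; the robot and the scene stay as the last step left them, time stands still between calls to the robot, and variables do not carry over. Pictures are saved under pics/ and viewed, at most 14 in all, crops included, and the job is handed in when it is done.

Besides the shell and the picture viewer there is one more tool, called by a JSON object that holds its "op" and its "data", one argument or row to a line. servo_tool: Moves the arm, as the interface text tells. Its arguments: {"type":"object","properties":{"commands":{"type":"array"}},"required":["commands"]}

```bash
mkdir -p pics; cat > h.py <<'E'
import numpy as np, cv2
from bench import manip
def cam2w(c,p):
    i=manip.camera_info(c); p=np.array(p)
    if c=='wrist':
        o=manip.get_obs(); T=np.array(i['T_tool_cam']); q=T[:3,:3]@p+T[:3,3]
        return np.array(o['tool_rot'])@q+np.array(o['tool_pos'])
    return np.array(i['R']).T@(p-np.array(i['t']))
def snap(c,n):
    im=manip.capture(c); cv2.imwrite(f'pics/{n}.png',im[:,:,::-1]); return im
def find(c,labels,k=2):
    for l in labels:
        for d in manip.spot_point(c,l)[:k]:
            print(c,l,round(d['score'],2),np.round(cam2w(c,d['at']),4))
def st():
    o=manip.get_obs(); print(round(o['clock'],2),np.round(o['tool_pos'],4),np.round(o['tool_rot'],3).tolist(),np.round(o['joint_positions'],2),round(o['gripper_width'],3))
E
python3 - <<'E'
from h import *
st()
L=['salt','mill','jar_green','jar_brown','caddy','rack','sauce','stock_green','stock_brown']
for c in ['top','side']:
    snap(c,c+'0'); find(c,L)
    i=manip.camera_info(c); print(i['fx'],np.round(i['R'],3).tolist(),np.round(i['t'],3))
st()
E
```

```text
0.0 [0.1737 0.6    0.2217] [[-0.961, 0.278, -0.0], [0.278, 0.961, -0.001], [-0.0, -0.001, -1.0]] [-1.31  0.33 -0.06  1.46  0.02  1.35 -0.09] 1.006
top salt 0.67 [0.3814 0.2944 0.008 ]
top mill 0.71 [ 0.497  -0.1964  0.0126]
top mill 0.6 [0.4146 0.1949 0.0018]
top jar_green 0.59 [0.5307 0.1454 0.0012]
top jar_brown 0.87 [0.4394 0.0817 0.0044]
top caddy 0.94 [ 0.4998 -0.115   0.0042]
top caddy 0.63 [0.5323 0.1446 0.0044]
top rack 0.73 [ 0.4794 -0.3706  0.0032]
top rack 0.32 [ 0.4981 -0.1945  0.0129]
top sauce 0.61 [ 0.4966 -0.1953  0.014 ]
top stock_green 0.57 [ 0.5082 -0.3187  0.0351]
top stock_brown 0.79 [ 0.5233 -0.4009  0.0339]
508.6493921796959 [[0.141, -0.99, -0.004], [-0.946, -0.134, -0.294], [0.29, 0.045, -0.956]] [-0.168  0.452  1.45 ]
side salt 0.86 [0.3789 0.2948 0.0035]
side salt 0.18 [ 0.5071 -0.3258  0.0369]
side mill 0.72 [0.4146 0.1919 0.0027]
side jar_green 0.93 [0.529  0.1444 0.0041]
side jar_brown 0.94 [0.4403 0.0828 0.008 ]
side caddy 0.56 [ 5.013e-01 -1.188e-01  5.000e-04]
side rack 0.67 [ 0.4797 -0.3693 -0.0026]
side sauce 0.61 [ 0.4993 -0.1974  0.0103]
side stock_green 0.89 [ 0.5087 -0.3241  0.0372]
445.93952717569044 [[-0.976, -0.216, 0.008], [-0.174, 0.763, -0.623], [0.129, -0.609, -0.782]] [0.429 0.194 0.986]
1.0 [0.1738 0.6004 0.2226] [[-0.961, 0.278, 0.0], [0.278, 0.961, 0.0], [0.0, 0.0, -1.0]] [-1.31  0.33 -0.06  1.46  0.02  1.35 -0.09] 1.001
```

View pics/top0.png

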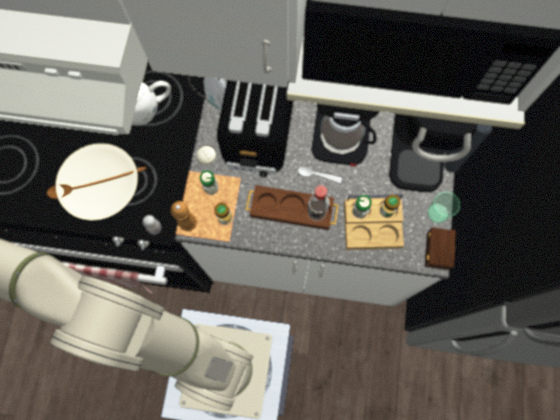

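View pics/side0.png

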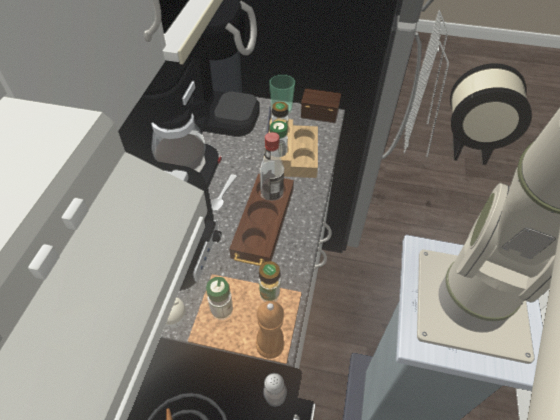

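The pictures agree with the network. In the top view the salt is at (151,225), mill (180,212), green jar (208,180), brown jar (222,212), caddy (292,206) and rack (375,222). The green stock jar is on the left at (363,205) and the brown one on the right at (391,203). I'll place the salt first and the mill second, because the gripper would hit a placed mill while setting down the salt.

{"op": "servo_tool", "data": {
  "commands": [
    [[1, -0.88, -0.74, 0, 0], [1, -0.88, -0.74, 0, 0], [1, -0.88, -0.74, 0, 0], [1, -0.88, -0.74, 0, 0], [1, -0.88, -0.74, 0, 0], [1, -0.88, -0.74, 0, 0], [1, -0.88, -0.74, 0, 0], [1, -0.88, -0.74, 0, 0]]
  ]
}}

```text
clock: 1.8
tool_pos: [0.3793, 0.2929, 0.2229]
tool_rot: [[-0.961, 0.278, 0.0], [0.278, 0.961, 0.001], [-0.0, 0.001, -1.0]]
wrist_force: [2.1, 0.5, 0.5]
gripper_width: 0.998
finger_force: 0.0
```

{"op": "servo_tool", "data": {
  "commands": [
    [[1, 0, 0, 0, 1], [1, 0, 0, 0, 1], [1, 0, 0, 0, 1], [1, 0, 0, 0, 1], [1, 0, 0, 0, 1], [1, 0, 0, 0, 1], [1, 0, 0, 0, 1], [1, 0, 0, 0, 0]]
  ]
}}

```text
clock: 2.6
tool_pos: [0.3785, 0.2946, 0.2227]
tool_rot: [[-0.304, 0.953, 0.0], [0.953, 0.304, 0.0], [0.0, 0.0, -1.0]]
wrist_force: [1.0, -0.6, 0.2]
gripper_width: 0.996
finger_force: 0.0
```

```bash
cat >> h.py <<'E'
def go(x,y,z,az=None):
    "shift in tool units (current axes), turn in units to bring tool y to azimuth az (mod 180), shift after that turn"
    o=manip.get_obs(); R=np.array(o['tool_rot']); d=np.array([x,y,z])-o['tool_pos']
    a=np.degrees(np.arctan2(R[1,1],R[0,1])); print('pos',np.round(o['tool_pos'],4),'az',round(a,1),'q',np.round(o['joint_positions'],2),'w',round(o['gripper_width'],3),'t',round(o['clock'],1))
    print('now',np.round(R.T@d/.04,2))
    if az is not None:
        t=(a-az+90)%180-90; b=np.radians(a-t); c,s=np.cos(b),np.sin(b)
        R2=np.array([[-s,c,0],[c,s,0],[0,0,-1.]]); print('turn',round(t/8,2),'after',np.round(R2.T@d/.04,2))
E
python3 - <<'E'
from h import *
snap('wrist','w1'); find('wrist',['salt','mill'])
snap('side','s1'); find('side',['salt','mill','jar_green','jar_brown','caddy','rack','sauce','stock_green','stock_brown'])
go(.380,.2946,.040,18)
E
```

```text
wrist salt 0.59 [0.3754 0.2919 0.0035]
wrist mill 0.69 [0.4114 0.1961 0.006 ]
side salt 0.91 [0.3755 0.2925 0.0056]
side mill 0.73 [0.4163 0.1927 0.0033]
side jar_green 0.79 [5.294e-01 1.416e-01 5.000e-04]
side rack 0.35 [0.3776 0.2929 0.0032]
pos [0.3784 0.2946 0.2225] az 17.9 q [-0.93  0.    0.17  1.84 -0.    1.3  -0.44] w 1.003 t 3.2
now [-0.01  0.04  4.56]
turn -0.02 after [-0.01  0.04  4.56]
```

{"op": "servo_tool", "data": {
  "commands": [
    [[1, 0, 0, 0.9, 0], [1, 0, 0, 0.9, 0], [1, 0, 0, 0.9, 0], [1, 0, 0, 0.9, 0], [1, 0, 0, 0.9, 0], [1, 0, 0, 0, 0]]
  ]
}}

```text
clock: 3.85
tool_pos: [0.376, 0.2924, 0.0388]
tool_rot: [[-0.307, 0.952, -0.005], [0.952, 0.307, -0.006], [-0.004, -0.007, -1.0]]
wrist_force: [-0.2, 0.2, -0.1]
gripper_width: 1.002
finger_force: 0.0
```

{"op": "servo_tool", "data": {
  "commands": [
    [[-1, 0, 0, 0, 0], [-1, 0, 0, 0, 0], [-1, 0, 0, 0, 0], [-1, 0, 0, 0, 0], [-1, 0, 0, 0, 0], [-1, 0, 0, 0, 0], [-1, 0, 0, 0, 0], [-1, 0, 0, 0, 0]]
  ]
}}

```text
clock: 4.65
tool_pos: [0.3785, 0.2947, 0.0426]
tool_rot: [[-0.307, 0.952, 0.0], [0.952, 0.307, 0.0], [0.0, 0.0, -1.0]]
wrist_force: [-0.5, 0.1, 1.8]
gripper_width: 0.439
finger_force: 29.7
```

{"op": "servo_tool", "data": {
  "commands": [
    [[-1, 0, 0, -0.5, 0], [-1, 0, 0, -1, 0], [-1, 0, 0, -1, 0], [-1, 0, 0, -1, 0], [-1, 0, 0, -1, 0], [-1, 0, 0, -0.5, 0], [-1, 0, 0, 0, 0]]
  ]
}}

```text
clock: 5.35
tool_pos: [0.3795, 0.2955, 0.2454]
tool_rot: [[-0.307, 0.952, 0.003], [0.952, 0.307, 0.004], [0.003, 0.004, -1.0]]
wrist_force: [-0.1, 0.5, -1.5]
gripper_width: 0.447
finger_force: 29.5
```

```bash
python3 - <<'E'
from h import *
snap('side','s2'); find('side',['salt','caddy'],1)
go(.498,-.038,.24,74)
E
```

```text
side salt 0.78 [0.3781 0.2927 0.2046]
pos [0.378  0.2942 0.2412] az 17.9 q [-0.94 -0.01  0.18  1.81  0.    1.34 -0.45] w 0.442 t 5.5
now [-8.82  0.31  0.04]
turn -7.02 after [-5.17 -7.15  0.03]
```

{"op": "servo_tool", "data": {
  "commands": [
    [[-1, -0.9, 0, 0, 0], [-1, -0.9, 0, 0, 0], [-1, -0.9, 0, 0, 0], [-1, -0.9, 0, 0, 0], [-1, -0.9, 0, 0, 0], [-1, -0.9, 0, 0, 0], [-1, -0.9, 0, 0, 0], [-1, -0.9, 0, 0, 0]]
  ]
}}

```text
clock: 6.3
tool_pos: [0.4662, 0.0189, 0.241]
tool_rot: [[-0.307, 0.952, -0.002], [0.952, 0.307, -0.001], [-0.0, -0.002, -1.0]]
wrist_force: [-0.1, 0.0, -1.3]
gripper_width: 0.438
finger_force: 29.5
```

{"op": "servo_tool", "data": {
  "commands": [
    [[-1, 0, 0, 0, -1], [-1, 0, 0, 0, -1], [-1, 0, 0, 0, -1], [-1, 0, 0, 0, -1], [-1, 0, 0, 0, -1], [-1, 0, 0, 0, -1], [-1, 0, 0, 0, -1], [-1, 0, 0, 0, 0]]
  ]
}}

```text
clock: 7.1
tool_pos: [0.466, 0.0204, 0.241]
tool_rot: [[-0.961, 0.276, -0.002], [0.276, 0.961, -0.001], [0.002, -0.002, -1.0]]
wrist_force: [-0.1, -0.5, -1.2]
gripper_width: 0.443
finger_force: 29.5
```

```bash
python3 - <<'E'
from h import *
snap('wrist','w2'); find('wrist',['caddy','sauce','rack'])
snap('side','s3'); find('side',['salt','caddy','sauce'],1)
snap('top','t3'); find('top',['salt','caddy','rack'],1)
i=manip.camera_info('wrist'); print(np.round(i['T_tool_cam'],3).tolist(), i['fx'])
go(.498,-.038,.24,74)
E
```

```text
wrist caddy 0.68 [ 5.010e-01 -1.177e-01  2.000e-04]
wrist sauce 0.58 [ 0.493  -0.1946  0.0143]
side salt 0.53 [0.4683 0.0181 0.2058]
side caddy 0.75 [ 5.017e-01 -1.151e-01 -3.000e-04]
top caddy 0.65 [ 5.027e-01 -1.132e-01  3.000e-04]
top rack 0.79 [ 4.808e-01 -3.675e-01 -2.000e-04]
[[-0.0, -0.965, -0.262, 0.073], [1.0, -0.0, 0.0, 0.001], [-0.001, -0.262, 0.965, -0.161], [0.0, 0.0, 0.0, 1.0]] 339.5727289863489
pos [0.4667 0.0205 0.2425] az 73.8 q [-0.69 -0.06  0.54  1.85  0.03  1.34  1.12] w 0.447 t 7.7
now [-1.16 -1.19  0.06]
turn -0.02 after [-1.15 -1.19  0.06]
```

View pics/w2.png

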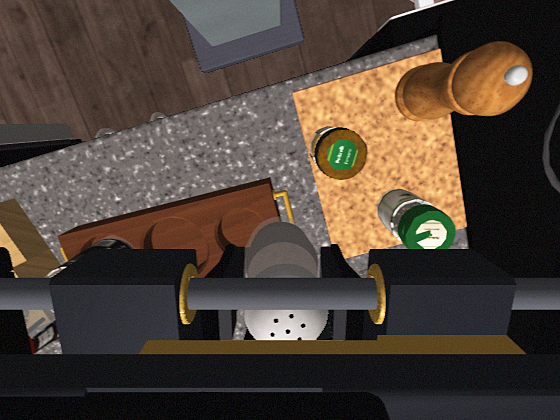

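The wrist view shows the salt held upright. The caddy's front top edge runs from about (60,235) to its left corner at (271,180), and the narrow bay is near (240,235). I'll work out the caddy yaw from that edge.

```bash
cat >> h.py <<'E'
def ray(c,u,v,z):
    i=manip.camera_info(c); p=np.array([(u-i['cx'])/i['fx'],(v-i['cy'])/i['fy'],1])
    o=cam2w(c,[0,0,0]); d=cam2w(c,p)-o
    return o+d*(z-o[2])/d[2]
E
python3 - <<'E'
from h import *
for p in [(60,235),(130,217),(200,198.5),(271,180)]: print(p,np.round(ray('wrist',*p,.04),4))
# top view crop of caddy and rack
im=cv2.imread('pics/t3.png')[170:270,230:430]; cv2.imwrite('pics/t3c.png',cv2.resize(im,None,fx=4,fy=4,interpolation=cv2.INTER_CUBIC))
E
```

```text
(60, 235) [ 0.4469 -0.2343  0.04  ]
(130, 217) [ 0.4493 -0.15    0.04  ]
(200, 198.5) [ 0.4512 -0.068   0.04  ]
(271, 180) [0.4533 0.0128 0.04  ]
```

View pics/t3c.png

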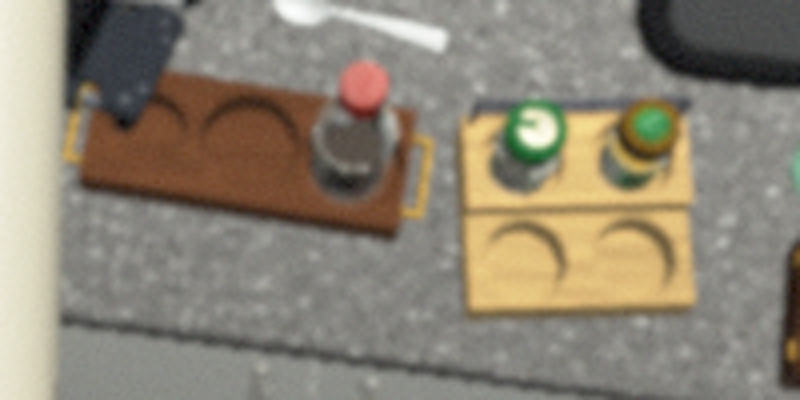

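The top view shows the caddy bays, with the front edge from (251,215) to (328,226) in full-picture pixels, and the rack's empty front wells at about (360,235) and (388,233). I'll cross-check the caddy and rack poses from these.

```bash
python3 - <<'E'
from h import *
c=lambda u,v:(230+u/4-.4,170+v/4-.4)
for n,u,v,z in [('caddy FL',83,178,.04),('FR',394,224,.04),('BR',414,108,.04),('bay mid top arc c',250,140,.04),('rack FL',468,303,.04),('FR',694,298,.04),('well1 ',524,262,.04),('well2',634,258,.04),('green cap',535,131,.140),('brown cap',652,126,.139),('sauce cap',365,80,.216)]:
    print(n,np.round(ray('top',*c(u,v),z),4))
go(.5,-.037,.24,74)
E
```

```text
caddy FL [0.4552 0.0052 0.04  ]
FR [ 0.4523 -0.2328  0.04  ]
BR [ 0.5461 -0.2371  0.04  ]
bay mid top arc c [ 0.503  -0.1162  0.04  ]
rack FL [ 0.3994 -0.2944  0.04  ]
FR [ 0.4269 -0.4606  0.04  ]
well1  [ 0.4366 -0.3326  0.04  ]
well2 [ 0.4513 -0.4139  0.04  ]
green cap [ 0.5061 -0.3199  0.14  ]
brown cap [ 0.5219 -0.4022  0.139 ]
sauce cap [ 0.5   -0.194  0.216]
pos [0.4667 0.0205 0.2425] az 73.8 q [-0.69 -0.06  0.54  1.85  0.03  1.34  1.12] w 0.447 t 7.7
now [-1.2  -1.15  0.06]
turn -0.02 after [-1.2  -1.15  0.06]
```

{"op": "servo_tool", "data": {
  "commands": [
    [[-1, -0.62, -0.56, 0, 0], [-1, -0.61, -0.56, 0, 0], [-1, 0, 0, 0.9, 0], [-1, 0, 0, 0.9, 0], [-1, 0, 0, 0.9, 0], [-1, 0, 0, 0.8, 0], [-1, 0, 0, 0.3, 0], [-1, 0, 0, 0, 0]]
  ]
}}

```text
clock: 8.5
tool_pos: [0.5007, -0.0363, 0.0896]
tool_rot: [[-0.961, 0.278, -0.003], [0.278, 0.961, -0.001], [0.002, -0.001, -1.0]]
wrist_force: [0.6, -0.1, -0.8]
gripper_width: 0.449
finger_force: 29.5
```

```bash
python3 - <<'E'
from h import *
im=snap('side','s4'); find('side',['salt','caddy','sauce'],1)
cv2.imwrite('pics/s4c.png',cv2.resize(im[130:290,200:360,::-1],None,fx=3.7,fy=3.7,interpolation=cv2.INTER_CUBIC))
go(.5016,-.036,.049)
E
```

```text
side salt 0.61 [ 0.5066 -0.0373  0.0514]
side caddy 0.75 [ 5.005e-01 -1.173e-01 -5.000e-04]
side sauce 0.81 [ 0.4972 -0.1966  0.0115]
pos [ 0.5027 -0.0362  0.0922] az 73.9 q [-0.58  0.2   0.63  1.96 -0.14  1.02  1.4 ] w 0.443 t 8.7
now [ 0.03 -0.01  1.08]
```

View pics/s4c.png

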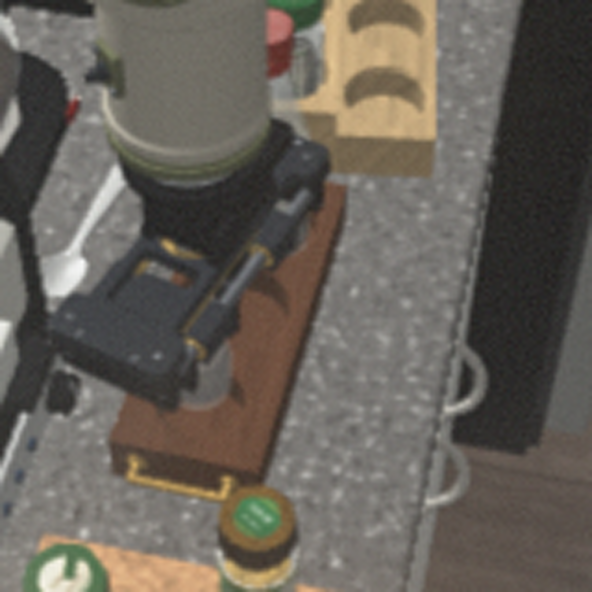

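The side crop shows the salt hanging over the narrow bay near crop (205,390), roughly centred on the block. I'll lower it gently.

{"op": "servo_tool", "data": {
  "commands": [
    [[-1, 0, 0, 0.3, 0], [-1, 0, 0, 0.3, 0], [-1, 0, 0, 0.2, 0], [-1, 0, 0, 0.1, 0], [-1, 0, 0, 0, 0]]
  ]
}}

```text
clock: 9.2
tool_pos: [0.501, -0.0364, 0.0537]
tool_rot: [[-0.961, 0.278, -0.001], [0.278, 0.961, -0.0], [0.001, -0.001, -1.0]]
wrist_force: [0.5, 0.4, -1.1]
gripper_width: 0.446
finger_force: 29.5
```

{"op": "servo_tool", "data": {
  "commands": [
    [[-1, 0, 0, 0.06, 0], [-1, 0, 0, 0.05, 0], [-1, 0, 0, 0, 0]]
  ]
}}

```text
clock: 9.5
tool_pos: [0.5015, -0.0362, 0.05]
tool_rot: [[-0.961, 0.278, -0.0], [0.278, 0.961, 0.0], [0.0, 0.0, -1.0]]
wrist_force: [0.1, -0.1, -1.2]
gripper_width: 0.443
finger_force: 29.5
```

```bash
python3 - <<'E'
from h import *
go(.5016,-.036,.049); print(manip.get_obs()['wrist_force'])
E
```

```text
pos [ 0.5015 -0.0362  0.05  ] az 73.9 q [-0.56  0.27  0.61  1.99 -0.19  0.93  1.44] w 0.443 t 9.5
now [-0.    0.01  0.03]
[ 0.10696012 -0.09639584 -1.21719661]
```

{"op": "servo_tool", "data": {
  "commands": [
    [[-1, 0, 0, 0.04, 0], [-1, 0, 0, 0.0, 0], [0.5, 0, 0, 0, 0], [0.5, 0, 0, 0, 0], [0.5, 0, 0, 0, 0], [0.5, 0, 0, 0, 0]]
  ]
}}

```text
clock: 10.1
tool_pos: [0.5015, -0.0362, 0.0485]
tool_rot: [[-0.961, 0.278, 0.0], [0.278, 0.961, 0.0], [0.0, 0.0, -1.0]]
wrist_force: [-0.2, 0.0, 0.1]
gripper_width: 0.701
finger_force: 0.0
```

{"op": "servo_tool", "data": {
  "commands": [
    [[0.5, 0, 0, -0.5, 0], [0.7, 0, 0, -0.9, 0], [1, 0, 0, -0.9, 0], [1, 0, 0, -0.9, 0], [1, 0, 0, -0.9, 0], [1, 0, 0, -0.9, 0], [1, 0, 0, 0, 0]]
  ]
}}

```text
clock: 10.8
tool_pos: [0.5036, -0.0364, 0.253]
tool_rot: [[-0.96, 0.278, 0.007], [0.278, 0.96, 0.002], [-0.006, 0.004, -1.0]]
wrist_force: [0.6, -0.2, -0.3]
gripper_width: 0.996
finger_force: 0.0
```

```bash
python3 - <<'E'
from h import *
snap('side','s5'); find('side',['salt','mill'],1)
snap('wrist','w5'); find('wrist',['salt','mill','caddy'],1)
go(.414,.194,.24,74)
E
```

```text
side salt 0.76 [ 0.5018 -0.0385  0.0086]
side mill 0.93 [0.4155 0.196  0.0022]
wrist salt 0.83 [ 0.4982 -0.0368  0.0093]
wrist mill 0.65 [0.4078 0.1968 0.0052]
wrist caddy 0.84 [ 0.5015 -0.117  -0.0032]
pos [ 0.501  -0.0362  0.2475] az 73.9 q [-0.64  0.03  0.64  1.77 -0.02  1.35  1.29] w 1.002 t 11.2
now [3.69 4.92 0.19]
turn -0.02 after [3.68 4.93 0.19]
```

{"op": "servo_tool", "data": {
  "commands": [
    [[1, 0.61, 0.82, 0, 0], [1, 0.61, 0.82, 0, 0], [1, 0.61, 0.82, 0, 0], [1, 0.61, 0.82, 0, 0], [1, 0.61, 0.82, 0, 0], [1, 0.61, 0.82, 0, 0], [1, 0, 0, 0, 1], [1, 0, 0, 0, 1]]
  ]
}}

```text
clock: 11.95
tool_pos: [0.4148, 0.1946, 0.2478]
tool_rot: [[-0.845, 0.534, -0.001], [0.534, 0.845, -0.001], [0.0, -0.001, -1.0]]
wrist_force: [1.0, -1.2, -0.3]
gripper_width: 1.001
finger_force: 0.0
```

{"op": "servo_tool", "data": {
  "commands": [
    [[1, 0, 0, 0, 1], [1, 0, 0, 0, 1], [1, 0, 0, 0, 1], [1, 0, 0, 0, 1], [1, 0, 0, 0, 1], [1, 0, 0, 0, 1], [1, 0, 0, 0, 1], [1, 0, 0, 0, 1]]
  ]
}}

```text
clock: 12.75
tool_pos: [0.4154, 0.1933, 0.2478]
tool_rot: [[0.113, 0.994, -0.001], [0.994, -0.113, -0.001], [-0.001, -0.001, -1.0]]
wrist_force: [-0.3, 0.2, -0.4]
gripper_width: 1.001
finger_force: 0.0
```

{"op": "servo_tool", "data": {
  "commands": [
    [[1, 0, 0, 0, 1], [1, 0, 0, 0, 0.8], [1, 0, 0, 0, 0]]
  ]
}}

```text
clock: 13.05
tool_pos: [0.4155, 0.1933, 0.2479]
tool_rot: [[0.353, 0.936, -0.001], [0.936, -0.353, -0.001], [-0.001, -0.001, -1.0]]
wrist_force: [0.3, 0.1, -0.7]
gripper_width: 0.998
finger_force: 0.0
```

```bash
python3 - <<'E'
from h import *
snap('side','s6'); find('side',['mill','jar_green','jar_brown'],1)
snap('wrist','w6'); find('wrist',['mill','jar_green','jar_brown'],1)
go(.4145,.195,.1265,-20)
E
```

```text
side mill 0.85 [0.4115 0.1925 0.0049]
side jar_green 0.94 [0.5293 0.1423 0.0012]
side jar_brown 0.62 [0.4377 0.0825 0.0087]
wrist jar_green 0.91 [0.5225 0.1415 0.0085]
wrist jar_brown 0.62 [0.4399 0.0824 0.0093]
pos [0.4156 0.1935 0.2485] az -20.5 q [-0.83 -0.07  0.29  1.85  0.02  1.36 -0.91] w 1.0 t 13.4
now [ 0.03 -0.04  3.05]
turn -0.06 after [ 0.03 -0.04  3.05]
```

{"op": "servo_tool", "data": {
  "commands": [
    [[1, 0.02, -0.04, 0.8, 0], [1, 0, 0, 0.8, 0], [1, 0, 0, 0.8, 0], [1, 0, 0, 0.63, 0], [1, 0, 0, 0, 0], [-1, 0, 0, 0, 0], [-1, 0, 0, 0, 0], [-1, 0, 0, 0, 0]]
  ]
}}

```text
clock: 14.25
tool_pos: [0.4152, 0.1953, 0.1288]
tool_rot: [[0.351, 0.936, 0.002], [0.936, -0.351, 0.002], [0.002, 0.001, -1.0]]
wrist_force: [0.4, -0.6, 1.3]
gripper_width: 0.812
finger_force: 0.0
```

{"op": "servo_tool", "data": {
  "commands": [
    [[-1, 0, 0, 0, 0], [-1, 0, 0, 0, 0], [-1, 0, 0, 0, 0], [-1, 0, 0, 0, 0]]
  ]
}}

```text
clock: 14.65
tool_pos: [0.4147, 0.195, 0.1276]
tool_rot: [[0.351, 0.936, 0.001], [0.936, -0.351, 0.0], [0.001, 0.0, -1.0]]
wrist_force: [0.2, -0.3, 2.1]
gripper_width: 0.539
finger_force: 30.0
```

{"op": "servo_tool", "data": {
  "commands": [
    [[-1, 0, 0, -0.5, 0], [-1, 0, 0, -1, 0], [-1, 0, 0, -1, 0], [-1, 0, 0, -0.8, 0], [-1, 0, 0, -0.3, 0], [-1, 0, 0, 0, 0]]
  ]
}}

```text
clock: 15.25
tool_pos: [0.4149, 0.1952, 0.2722]
tool_rot: [[0.351, 0.936, 0.002], [0.936, -0.351, 0.001], [0.002, 0.001, -1.0]]
wrist_force: [0.0, -0.6, -1.7]
gripper_width: 0.543
finger_force: 30.0
```

```bash
python3 - <<'E'
from h import *
snap('side','s7'); find('side',['mill','jar_brown'],1)
go(.500,-.115,.27,-20)
E
```

```text
side mill 0.91 [0.4135 0.1949 0.1472]
pos [0.4137 0.1944 0.2694] az -20.5 q [-0.84 -0.08  0.29  1.82  0.02  1.4  -0.92] w 0.538 t 15.4
now [-6.49  4.73 -0.01]
turn -0.07 after [-6.53  4.67 -0.01]
```

{"op": "servo_tool", "data": {
  "commands": [
    [[-1, -0.4, 0.3, 0, 0], [-1, -0.8, 0.58, 0, 0], [-1, -0.8, 0.58, 0, 0], [-1, -0.8, 0.58, 0, 0], [-1, -0.8, 0.58, 0, 0], [-1, -0.8, 0.58, 0, 0], [-1, -0.8, 0.58, 0, 0], [-1, -0.8, 0.58, 0, 0]]
  ]
}}

```text
clock: 16.2
tool_pos: [0.493, -0.0927, 0.2698]
tool_rot: [[0.351, 0.936, -0.002], [0.936, -0.351, -0.0], [-0.001, -0.002, -1.0]]
wrist_force: [0.4, -0.3, -2.2]
gripper_width: 0.544
finger_force: 30.0
```

{"op": "servo_tool", "data": {
  "commands": [
    [[-1, -0.3, 0.2, 0, 0], [-1, -0.19, 0.17, 0, 0], [-1, 0, 0, 0.5, 0], [-1, 0, 0, 0.6, 0], [-1, 0, 0, 0.6, 0], [-1, 0, 0, 0.5, 0], [-1, 0, 0, 0, 0]]
  ]
}}

```text
clock: 16.9
tool_pos: [0.4985, -0.1135, 0.1801]
tool_rot: [[0.35, 0.937, -0.006], [0.937, -0.35, 0.0], [-0.002, -0.006, -1.0]]
wrist_force: [-0.2, 0.0, -1.1]
gripper_width: 0.541
finger_force: 30.0
```

```bash
python3 - <<'E'
from h import *
im=snap('side','s8'); find('side',['mill','sauce','caddy','salt'],1)
snap('top','t8'); find('top',['mill','caddy','sauce','salt'],1)
go(.500,-.115,.134,-20)
cv2.imwrite('pics/s8c.png',cv2.resize(im[100:280,190:370,::-1],None,fx=3.3,fy=3.3,interpolation=cv2.INTER_CUBIC))
E
```

```text
side mill 0.68 [ 0.4962 -0.115   0.0595]
side sauce 0.82 [ 0.4943 -0.1983  0.0105]
side caddy 0.71 [ 0.5022 -0.1169 -0.001 ]
side salt 0.84 [ 0.5068 -0.0364  0.0155]
top mill 0.4 [ 0.501  -0.1137  0.059 ]
top caddy 0.6 [ 0.5024 -0.1155  0.0007]
top sauce 0.57 [ 0.4975 -0.1938  0.012 ]
pos [ 0.5007 -0.1147  0.1837] az -20.5 q [-0.51  0.12  0.7   1.84 -0.08  1.22 -0.14] w 0.539 t 17.4
now [-0.01 -0.01  1.24]
turn -0.07 after [-0.01 -0.01  1.24]
```

View pics/s8c.png

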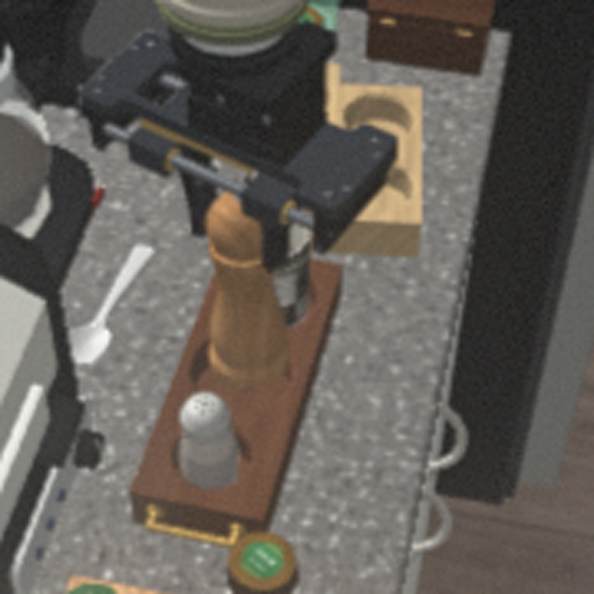

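The crop shows the salt seated at (207,440) and the mill upright above the middle bay, with its foot near (248,360). I'll lower it.

{"op": "servo_tool", "data": {
  "commands": [
    [[-1, 0, 0, 0.4, 0], [-1, 0, 0, 0.4, 0], [-1, 0, 0, 0.2, 0], [-1, 0, 0, 0.15, 0], [-1, 0, 0, 0.08, 0], [-1, 0, 0, 0, 0]]
  ]
}}

```text
clock: 18.0
tool_pos: [0.5009, -0.1148, 0.1345]
tool_rot: [[0.351, 0.936, 0.001], [0.936, -0.351, -0.0], [0.0, 0.001, -1.0]]
wrist_force: [0.1, -0.1, -1.0]
gripper_width: 0.539
finger_force: 30.0
```

```bash
python3 - <<'E'
from h import *
go(.500,-.115,.134,-20); print(manip.get_obs()['wrist_force'])
E
```

```text
pos [ 0.5009 -0.1148  0.1345] az -20.6 q [-0.49  0.18  0.69  1.9  -0.12  1.11 -0.11] w 0.539 t 18.0
now [-0.01 -0.02  0.01]
turn -0.07 after [-0.01 -0.02  0.01]
[ 0.0699109  -0.05903203 -1.04674067]
```

{"op": "servo_tool", "data": {
  "commands": [
    [[-1, 0, 0, 0.03, 0], [-1, 0, 0, 0, 0], [0.6, 0, 0, 0, 0], [0.6, 0, 0, 0, 0], [0.6, 0, 0, 0, 0], [0.6, 0, 0, 0, 0]]
  ]
}}

```text
clock: 18.6
tool_pos: [0.5005, -0.1146, 0.1329]
tool_rot: [[0.351, 0.936, 0.0], [0.936, -0.351, 0.0], [0.0, -0.0, -1.0]]
wrist_force: [0.1, -0.7, 0.4]
gripper_width: 0.77
finger_force: 0.0
```

{"op": "servo_tool", "data": {
  "commands": [
    [[0.6, 0, 0, -0.5, 0], [1, 0, 0, -0.9, 0], [1, 0, 0, -0.9, 0], [1, 0, 0, -0.9, 0], [1, 0, 0, 0, 0]]
  ]
}}

```text
clock: 19.1
tool_pos: [0.5025, -0.1152, 0.2654]
tool_rot: [[0.351, 0.936, 0.007], [0.936, -0.351, 0.001], [0.003, 0.006, -1.0]]
wrist_force: [0.1, 0.6, 0.2]
gripper_width: 0.99
finger_force: 0.0
```

```bash
python3 - <<'E'
from h import *
snap('side','s9'); find('side',['mill','salt','sauce','jar_brown'],1)
snap('wrist','w9'); find('wrist',['rack','stock_green','stock_brown','caddy'],1)
go(.440,.0825,.25,0)
E
```

```text
side mill 0.93 [ 0.4979 -0.1172  0.0088]
side salt 0.55 [ 0.506  -0.0357  0.0117]
side sauce 0.69 [ 0.496  -0.1951  0.0116]
side jar_brown 0.83 [0.4379 0.0821 0.0075]
wrist stock_green 0.98 [ 0.5096 -0.321   0.0323]
pos [ 0.5003 -0.1147  0.2604] az -20.5 q [-0.53  0.05  0.7   1.73 -0.03  1.38 -0.18] w 1.0 t 19.6
now [ 4.09 -3.14  0.26]
turn -2.57 after [ 4.93 -1.51  0.26]
```

{"op": "servo_tool", "data": {
  "commands": [
    [[1, 0.68, -0.52, 0, 0], [1, 0.68, -0.52, 0, 0], [1, 0.68, -0.52, 0, 0], [1, 0.68, -0.52, 0, 0], [1, 0.68, -0.52, 0, 0], [1, 0.68, -0.53, 0, 0], [1, 0, 0, 0, 1], [1, 0, 0, 0, 1]]
  ]
}}

```text
clock: 20.4
tool_pos: [0.4401, 0.0832, 0.2607]
tool_rot: [[0.598, 0.802, -0.0], [0.802, -0.598, -0.0], [-0.0, -0.0, -1.0]]
wrist_force: [-0.2, -0.5, 0.0]
gripper_width: 0.996
finger_force: 0.0
```

{"op": "servo_tool", "data": {
  "commands": [
    [[1, 0, 0, 0, 1], [1, 0, 0, 0, 1], [1, 0, 0, 0, 1], [1, 0, 0, 0, 1], [1, 0, 0, 0, 1], [1, 0, 0, 0, 0.4], [1, 0, 0, 0, 0]]
  ]
}}

```text
clock: 21.1
tool_pos: [0.4405, 0.082, 0.2607]
tool_rot: [[0.984, 0.177, -0.0], [0.177, -0.984, -0.0], [-0.0, 0.0, -1.0]]
wrist_force: [1.0, 0.9, -0.1]
gripper_width: 1.0
finger_force: 0.0
```

```bash
python3 - <<'E'
from h import *
snap('side','s10'); find('side',['jar_brown','jar_green','mill'],1)
snap('wrist','w10'); find('wrist',['jar_brown','jar_green'],1)
go(.439,.0825,.0715,-79.4)
E
```

```text
side jar_green 0.86 [0.5264 0.1411 0.0028]
wrist jar_brown 0.76 [0.4414 0.0818 0.0079]
wrist jar_green 0.64 [0.5253 0.14   0.0082]
pos [0.4405 0.0821 0.2609] az -79.7 q [-0.69 -0.11  0.38  1.86  0.04  1.39 -1.71] w 0.999 t 21.4
now [-0.04 -0.02  4.74]
turn -0.04 after [-0.04 -0.02  4.74]
```

{"op": "servo_tool", "data": {
  "commands": [
    [[1, 0, 0, 0.9, 0], [1, 0, 0, 0.9, 0], [1, 0, 0, 0.9, 0], [1, 0, 0, 0.9, 0], [1, 0, 0, 0.8, 0], [1, 0, 0, 0.34, 0], [1, 0, 0, 0, 0]]
  ]
}}

```text
clock: 22.15
tool_pos: [0.4391, 0.0816, 0.0695]
tool_rot: [[0.984, 0.178, -0.003], [0.178, -0.984, -0.002], [-0.004, 0.001, -1.0]]
wrist_force: [0.2, -0.9, 1.0]
gripper_width: 1.001
finger_force: 0.0
```

{"op": "servo_tool", "data": {
  "commands": [
    [[-1, 0, 0, 0, 0], [-1, 0, 0, 0, 0], [-1, 0, 0, 0, 0], [-1, 0, 0, 0, 0], [-1, 0, 0, 0, 0], [-1, 0, 0, 0, 0], [-1, 0, 0, 0, 0], [-1, 0, 0, 0, 0]]
  ]
}}

```text
clock: 22.95
tool_pos: [0.4406, 0.0822, 0.0714]
tool_rot: [[0.984, 0.178, 0.0], [0.178, -0.984, 0.0], [0.0, -0.0, -1.0]]
wrist_force: [0.1, 0.1, 2.1]
gripper_width: 0.493
finger_force: 30.0
```

{"op": "servo_tool", "data": {
  "commands": [
    [[-1, 0, 0, -0.5, 0], [-1, 0, 0, -1, 0], [-1, 0, 0, -1, 0], [-1, 0, 0, -1, 0], [-1, 0, 0, -0.9, 0], [-1, 0, 0, -0.4, 0], [-1, 0, 0, 0, 0]]
  ]
}}

```text
clock: 23.65
tool_pos: [0.4415, 0.0824, 0.2653]
tool_rot: [[0.984, 0.178, 0.003], [0.178, -0.984, 0.002], [0.004, -0.001, -1.0]]
wrist_force: [0.4, -0.1, -1.1]
gripper_width: 0.496
finger_force: 30.0
```

```bash
python3 - <<'E'
from h import *
go(.405,-.15,.26,-79.4)
R=np.array(manip.get_obs()['tool_rot']); print(R.T@np.array([.047,-.265,0])/.04)
E
```

```text
pos [0.4415 0.0824 0.2653] az -79.7 q [-0.7  -0.11  0.38  1.85  0.04  1.39 -1.72] w 0.496 t 23.6
now [-1.93  5.55  0.12]
turn -0.04 after [-1.97  5.54  0.13]
[-0.02294874  6.72834805 -0.00747601]
```

{"op": "servo_tool", "data": {
  "commands": [
    [[-1, -0.32, 0.8, 0, 0], [-1, -0.32, 0.95, 0, 0], [-1, -0.32, 0.95, 0, 0], [-1, -0.32, 0.95, 0, 0], [-1, -0.32, 0.95, 0, 0], [-1, -0.32, 0.95, 0, 0], [-1, 0, 0.9, 0, 0], [-1, 0, 0.9, 0, 0]]
  ]
}}

```text
clock: 24.45
tool_pos: [0.4164, -0.2223, 0.262]
tool_rot: [[0.984, 0.178, -0.001], [0.178, -0.984, 0.001], [-0.001, -0.001, -1.0]]
wrist_force: [1.4, 0.2, -1.8]
gripper_width: 0.494
finger_force: 30.0
```

{"op": "servo_tool", "data": {
  "commands": [
    [[-1, 0, 0.9, 0, 0], [-1, 0, 0.9, 0, 0], [-1, 0, 0.9, 0, 0], [-1, 0, 0.9, 0, 0], [-1, 0, 0.7, 0, 0], [-1, 0, 0.4, 0, 0], [-1, 0, 0, 0, 0]]
  ]
}}

```text
clock: 25.15
tool_pos: [0.4492, -0.4079, 0.261]
tool_rot: [[0.985, 0.174, -0.004], [0.174, -0.985, -0.001], [-0.004, -0.0, -1.0]]
wrist_force: [0.3, 0.3, -1.7]
gripper_width: 0.496
finger_force: 30.0
```

```bash
python3 - <<'E'
from h import *
snap('side','s11'); find('side',['jar_brown','stock_green','stock_brown','rack'],2)
snap('wrist','w11'); find('wrist',['rack','stock_green','stock_brown'],1)
snap('top','t11'); find('top',['rack','stock_green','stock_brown','jar_brown'],2)
go(.452,-.415,.12,-79.4)
E
```

```text
side jar_brown 0.86 [ 0.4467 -0.4083  0.1961]
side stock_green 0.89 [ 0.5071 -0.324   0.0309]
side rack 0.87 [ 0.4804 -0.369  -0.0016]
wrist rack 0.66 [ 4.795e-01 -3.684e-01 -4.000e-04]
wrist stock_green 0.6 [ 0.5046 -0.3237  0.0294]
wrist stock_brown 0.86 [ 0.5203 -0.4049  0.0363]
top rack 0.58 [ 0.4807 -0.3668 -0.0016]
top jar_brown 0.69 [ 0.4484 -0.4079  0.1954]
top jar_brown 0.32 [ 4.987e-01 -1.157e-01 -4.000e-04]
pos [ 0.4508 -0.4058  0.2634] az -79.7 q [-0.09  0.39  0.99  1.49 -0.32  1.44 -0.48] w 0.497 t 25.9
now [-0.01  0.23  3.58]
turn -0.04 after [-0.01  0.23  3.58]
```

View pics/w11.png

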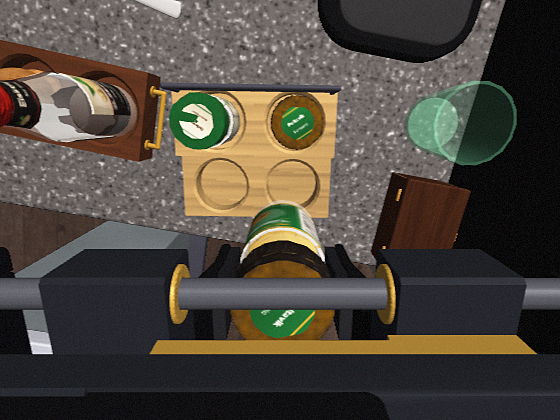

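The wrist view shows the empty front wells at (222,184) and (292,184), with the green stock jar on the left and the brown one on the right. The held brown jar belongs in the right well.

```bash
python3 - <<'E'
from h import *
for p in [(222,184),(292,184)]: print(np.round(ray('wrist',*p,.04),4))
a=ray('wrist',188,216,.04);b=ray('wrist',329,217,.04);print(a,b)
E
```

```text
[ 0.438  -0.3365  0.04  ]
[ 0.4523 -0.4156  0.04  ]
[ 0.39297442 -0.30211037  0.04      ] [ 0.42134961 -0.46581304  0.04      ]
```

{"op": "servo_tool", "data": {
  "commands": [
    [[-1, 0, 0.23, 0, 0], [-1, 0, 0, 0.6, 0], [-1, 0, 0, 0.9, 0], [-1, 0, 0, 0.9, 0], [-1, 0, 0, 0.8, 0], [-1, 0, 0, 0.5, 0], [-1, 0, 0, 0, 0], [-1, 0, 0, 0, 0]]
  ]
}}

```text
clock: 26.65
tool_pos: [0.4524, -0.4157, 0.1159]
tool_rot: [[0.984, 0.177, -0.0], [0.177, -0.984, -0.001], [-0.0, 0.0, -1.0]]
wrist_force: [-0.6, -0.5, -0.3]
gripper_width: 0.495
finger_force: 30.0
```

```bash
python3 - <<'E'
from h import *
snap('side','s12'); find('side',['jar_brown'],1)
snap('top','t12'); find('top',['jar_brown'],1)
go(.452,-.415,.079,-79.4)
E
```

```text
side jar_brown 0.51 [ 0.4529 -0.4168  0.048 ]
top jar_brown 0.49 [ 0.4511 -0.4147  0.0521]
pos [ 0.4529 -0.4156  0.1166] az -79.7 q [-0.01  0.52  0.91  1.66 -0.44  1.18 -0.39] w 0.493 t 26.9
now [-0.02 -0.02  0.94]
turn -0.04 after [-0.02 -0.02  0.94]
```

{"op": "servo_tool", "data": {
  "commands": [
    [[-1, -0.02, -0.02, 0.3, 0], [-1, 0, 0, 0.3, 0], [-1, 0, 0, 0.2, 0], [-1, 0, 0, 0.1, 0], [-1, 0, 0, 0.04, 0], [-1, 0, 0, 0, 0], [-1, 0, 0, 0, 0]]
  ]
}}

```text
clock: 27.55
tool_pos: [0.4514, -0.4142, 0.078]
tool_rot: [[0.984, 0.178, 0.0], [0.178, -0.984, 0.001], [0.0, -0.001, -1.0]]
wrist_force: [-1.9, 2.8, 5.5]
gripper_width: 0.499
finger_force: 30.0
```

{"op": "servo_tool", "data": {
  "commands": [
    [[0.5, 0, 0, 0, 0], [0.5, 0, 0, 0, 0], [0.5, 0, 0, 0, 0], [0.5, 0, 0, 0, 0], [0.5, 0, 0, -0.5, 0], [0.5, 0, 0, -0.9, 0], [0.7, 0, 0, -0.9, 0], [1, 0, 0, -0.9, 0]]
  ]
}}

```text
clock: 28.35
tool_pos: [0.4513, -0.4142, 0.207]
tool_rot: [[0.984, 0.178, -0.0], [0.178, -0.984, 0.0], [-0.0, -0.0, -1.0]]
wrist_force: [0.7, -0.4, -0.1]
gripper_width: 0.856
finger_force: 0.0
```

{"op": "servo_tool", "data": {
  "commands": [
    [[1, 0, 0, -0.9, 0], [1, 0, 0, -0.5, 0], [1, 0, 0, 0, 0]]
  ]
}}

```text
clock: 28.65
tool_pos: [0.4522, -0.4154, 0.2647]
tool_rot: [[0.984, 0.178, 0.004], [0.178, -0.984, -0.003], [0.003, 0.003, -1.0]]
wrist_force: [-0.2, -0.0, 0.1]
gripper_width: 0.993
finger_force: 0.0
```

```bash
python3 - <<'E'
from h import *
snap('side','s13'); find('side',['jar_brown','jar_green','stock_green'],2)
snap('top','t13'); find('top',['jar_brown','stock_brown','jar_green'],2)
go(.405,-.15,.26,70)
go(.527,.142,.26,70)
E
```

```text
side jar_brown 0.66 [ 0.4509 -0.4173  0.0123]
side stock_green 0.96 [ 0.505  -0.3297  0.0367]
side stock_green 0.58 [ 0.4462 -0.4137  0.0136]
top jar_brown 0.57 [ 0.4498 -0.4158  0.0115]
top jar_green 0.85 [0.5296 0.1468 0.0017]
pos [ 0.4512 -0.4141  0.2609] az -79.8 q [-0.06  0.41  0.99  1.48 -0.34  1.44 -0.46] w 0.996 t 29.1
now [ 0.04 -6.7   0.03]
turn 3.78 after [-3.34 -5.81  0.02]
pos [ 0.4512 -0.4141  0.2609] az -79.8 q [-0.06  0.41  0.99  1.48 -0.34  1.44 -0.46] w 0.996 t 29.1
now [  4.34 -13.34   0.03]
turn 3.78 after [ -2.98 -13.71   0.02]
```

{"op": "servo_tool", "data": {
  "commands": [
    [[1, 0.27, -0.83, 0, 0], [1, 0.27, -0.83, 0, 0], [1, 0.27, -0.83, 0, 0], [1, 0.27, -0.83, 0, 0], [1, 0.27, -0.83, 0, 0], [1, 0.27, -0.83, 0, 0], [1, 0.27, -0.83, 0, 0], [1, 0.27, -0.83, 0, 0]]
  ]
}}

```text
clock: 29.85
tool_pos: [0.4891, -0.1361, 0.2616]
tool_rot: [[0.984, 0.178, 0.0], [0.178, -0.984, 0.0], [0.0, -0.0, -1.0]]
wrist_force: [0.4, 0.3, -0.2]
gripper_width: 1.003
finger_force: 0.0
```

{"op": "servo_tool", "data": {
  "commands": [
    [[1, 0.27, -0.83, 0, 0], [1, 0.27, -0.83, 0, 0], [1, 0.27, -0.83, 0, 0], [1, 0.27, -0.83, 0, 0], [1, 0.27, -0.83, 0, 0], [1, 0.27, -0.83, 0, 0], [1, 0.27, -0.83, 0, 0], [1, 0.27, -0.83, 0, 0]]
  ]
}}

```text
clock: 30.65
tool_pos: [0.5268, 0.1406, 0.2614]
tool_rot: [[0.984, 0.178, -0.0], [0.178, -0.984, 0.0], [-0.0, -0.0, -1.0]]
wrist_force: [0.2, 0.3, 0.4]
gripper_width: 0.999
finger_force: 0.0
```

{"op": "servo_tool", "data": {
  "commands": [
    [[1, 0, 0, 0, 0.9], [1, 0, 0, 0, 0.9], [1, 0, 0, 0, 0.7], [1, 0, 0, 0, 0]]
  ]
}}

```text
clock: 31.05
tool_pos: [0.5268, 0.1391, 0.2614]
tool_rot: [[0.985, -0.171, -0.0], [-0.171, -0.985, -0.0], [-0.0, 0.0, -1.0]]
wrist_force: [-0.1, 1.1, 0.1]
gripper_width: 1.0
finger_force: 0.0
```

```bash
python3 - <<'E'
from h import *
for c in ['side','wrist','top']:
    snap(c,c[0]+'14'); find(c,['jar_green'],1)
go(.527,.1425,.0715,-100)
E
```

```text
side jar_green 0.78 [0.5278 0.1429 0.0034]
wrist jar_green 0.81 [0.5233 0.1417 0.007 ]
top jar_green 0.69 [0.5314 0.1462 0.0035]
pos [0.5269 0.1391 0.2617] az -99.7 q [-0.99  0.15  0.72  1.65 -0.1   1.38 -1.99] w 1.001 t 31.4
now [-0.01 -0.08  4.76]
turn 0.04 after [-0.01 -0.08  4.76]
```

View pics/s14.png

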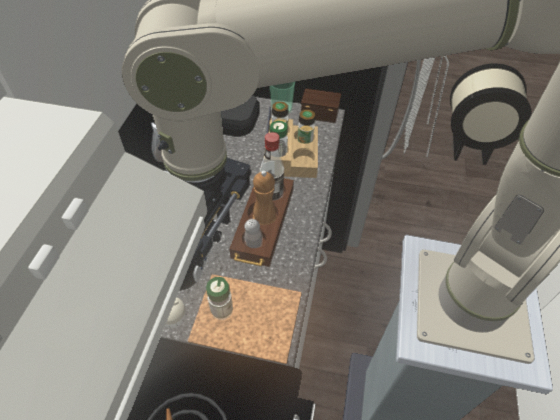

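The side view shows the brown jar in its well at (306,120), the salt and mill in the caddy, and the green jar at (218,297) with a clear way down. I'll descend on it.

{"op": "servo_tool", "data": {
  "commands": [
    [[1, 0, -0.09, 0.8, 0], [1, 0, 0, 0.8, 0], [1, 0, 0, 0.8, 0], [1, 0, 0, 0.6, 0], [1, 0, 0, 0, 0]]
  ]
}}

```text
clock: 31.85
tool_pos: [0.5256, 0.1422, 0.1389]
tool_rot: [[0.986, -0.168, -0.005], [-0.168, -0.986, -0.002], [-0.004, 0.003, -1.0]]
wrist_force: [-0.5, -0.0, -0.2]
gripper_width: 1.002
finger_force: 0.0
```

{"op": "servo_tool", "data": {
  "commands": [
    [[1, 0, 0, 0.5, 0], [1, 0, 0, 0.5, 0], [1, 0, 0, 0.4, 0], [1, 0, 0, 0.34, 0], [1, 0, 0, 0, 0]]
  ]
}}

```text
clock: 32.35
tool_pos: [0.5271, 0.1427, 0.0715]
tool_rot: [[0.986, -0.169, -0.001], [-0.169, -0.986, -0.001], [-0.001, 0.001, -1.0]]
wrist_force: [0.4, 0.7, 0.1]
gripper_width: 1.001
finger_force: 0.0
```

{"op": "servo_tool", "data": {
  "commands": [
    [[-1, 0, 0, 0, 0], [-1, 0, 0, 0, 0], [-1, 0, 0, 0, 0], [-1, 0, 0, 0, 0], [-1, 0, 0, 0, 0], [-1, 0, 0, 0, 0], [-1, 0, 0, 0, 0], [-1, 0, 0, 0, 0]]
  ]
}}

```text
clock: 33.15
tool_pos: [0.5276, 0.1428, 0.0722]
tool_rot: [[0.986, -0.169, 0.0], [-0.169, -0.986, 0.0], [0.0, -0.0, -1.0]]
wrist_force: [-0.5, -0.5, 0.4]
gripper_width: 0.509
finger_force: 30.0
```

Gripped, with 44 mm between the pads. I'll lift it and plan the transfer.

{"op": "servo_tool", "data": {
  "commands": [
    [[-1, 0, 0, -0.4, 0], [-1, 0, 0, -0.8, 0], [-1, 0, 0, -0.9, 0], [-1, 0, 0, -0.9, 0], [-1, 0, 0, -0.9, 0], [-1, 0, 0, -0.8, 0], [-1, 0, 0, 0, 0]]
  ]
}}

```text
clock: 33.85
tool_pos: [0.5293, 0.143, 0.2642]
tool_rot: [[0.985, -0.17, 0.005], [-0.17, -0.986, 0.003], [0.005, -0.004, -1.0]]
wrist_force: [0.5, -0.4, -1.6]
gripper_width: 0.511
finger_force: 30.0
```

```bash
python3 - <<'E'
from h import *
snap('side','s15'); find('side',['jar_green'],2)
go(.405,.0,.26,-79.4)
R=np.array(manip.get_obs()['tool_rot']); print(R.T@np.array([0,-.2,0])/.04)
E
```

```text
side jar_green 0.61 [0.5302 0.1455 0.1954]
pos [0.5275 0.1428 0.26  ] az -99.7 q [-0.99  0.15  0.73  1.65 -0.1   1.38 -1.99] w 0.508 t 34.0
now [-2.41  4.04 -0.  ]
turn -2.54 after [-3.67  2.94  0.  ]
[ 8.45928267e-01  4.92792022e+00 -2.77458563e-03]
```

{"op": "servo_tool", "data": {
  "commands": [
    [[-1, -0.4, 0.67, 0, 0], [-1, -0.5, 0.84, 0, 0], [-1, -0.5, 0.84, 0, 0], [-1, -0.5, 0.84, 0, 0], [-1, -0.5, 0.84, 0, 0], [-1, 0.17, 0.96, 0, 0], [-1, 0.17, 0.96, 0, 0], [-1, 0.17, 0.96, 0, 0]]
  ]
}}

```text
clock: 34.75
tool_pos: [0.4051, -0.1181, 0.2587]
tool_rot: [[0.986, -0.168, -0.002], [-0.168, -0.986, 0.0], [-0.002, -0.0, -1.0]]
wrist_force: [1.0, 0.0, -0.7]
gripper_width: 0.508
finger_force: 30.0
```

{"op": "servo_tool", "data": {
  "commands": [
    [[-1, 0.17, 0.96, 0, 0], [-1, 0.17, 0.96, 0, 0], [-1, 0.1, 0.6, 0, 0], [-1, 0, 0, 0, -0.9], [-1, 0, 0, 0, -0.9], [-1, 0, 0, 0, -0.74], [-1, 0, 0, 0, 0]]
  ]
}}

```text
clock: 35.45
tool_pos: [0.4059, -0.2187, 0.259]
tool_rot: [[0.983, 0.186, -0.002], [0.186, -0.983, 0.001], [-0.001, -0.001, -1.0]]
wrist_force: [-1.0, 0.0, -1.9]
gripper_width: 0.51
finger_force: 30.0
```

```bash
python3 - <<'E'
from h import *
go(.4375,-.3355,.26,-79.4)
E
```

```text
pos [ 0.4059 -0.2187  0.259 ] az -79.3 q [-0.98 -0.38  1.14  1.86  0.35  1.46 -1.29] w 0.51 t 35.5
now [ 0.23  3.02 -0.03]
turn 0.02 after [ 0.24  3.02 -0.03]
```

{"op": "servo_tool", "data": {
  "commands": [
    [[-1, 0.06, 0.7, 0, 0], [-1, 0.06, 0.8, 0, 0], [-1, 0.06, 0.8, 0, 0], [-1, 0.05, 0.72, 0, 0], [-1, 0, 0, 0, 0], [-1, 0, 0, 0, 0]]
  ]
}}

```text
clock: 36.05
tool_pos: [0.4101, -0.3158, 0.2698]
tool_rot: [[0.983, 0.181, 0.025], [0.181, -0.983, -0.018], [0.021, 0.023, -1.0]]
wrist_force: [0.4, -0.7, -2.4]
gripper_width: 0.505
finger_force: 30.0
```

```bash
python3 - <<'E'
from h import *
for c in ['side','top']:
    snap(c,c[0]+'16'); find(c,['jar_green','jar_brown','rack'],2)
snap('wrist','w16')
go(.4375,-.3355,.116,-79.4)
E
```

```text
side jar_green 0.67 [ 0.4139 -0.3188  0.1988]
side jar_brown 0.95 [ 0.4475 -0.4138  0.0124]
side jar_brown 0.66 [ 0.4813 -0.3702 -0.0046]
side rack 0.96 [ 0.482  -0.3697 -0.003 ]
pos [ 0.4105 -0.316   0.2702] az -79.4 q [-1.11 -0.5   1.34  1.74  0.5   1.5  -1.21] w 0.508 t 36.5
now [0.49 0.52 3.88]
turn -0.01 after [0.57 0.6  3.85]
```

View pics/w16.png

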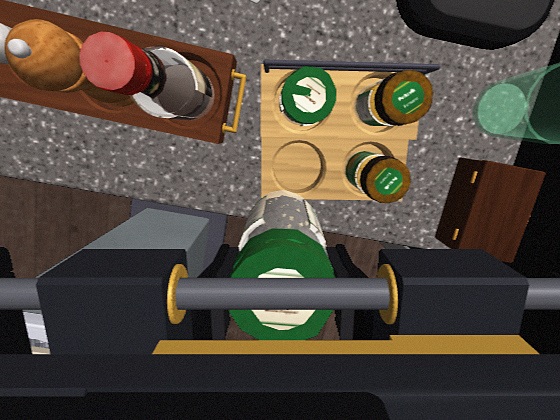

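The wrist view shows the empty left well at (298,166), with the brown jar seated at (378,178). But joints 2 and 3 have drifted onto their limits. Stretching outward and down should bring them back.

{"op": "servo_tool", "data": {
  "commands": [
    [[-1, 0.2, 0, 0.3, 0], [-1, 0.2, 0, 0.3, 0], [-1, 0, 0, 0.3, 0], [-1, 0, 0, 0, 0]]
  ]
}}

```text
clock: 36.9
tool_pos: [0.4132, -0.3035, 0.238]
tool_rot: [[0.982, 0.184, 0.035], [0.185, -0.982, -0.027], [0.03, 0.033, -0.999]]
wrist_force: [-0.4, 0.3, -0.6]
gripper_width: 0.51
finger_force: 30.0
```

```bash
python3 - <<'E'
from h import *
go(.4375,-.3355,.2,-79.4); st()
E
```

```text
pos [ 0.4132 -0.3035  0.238 ] az -79.4 q [-1.1  -0.5   1.34  1.81  0.51  1.43 -1.24] w 0.51 t 36.9
now [0.42 0.87 0.99]
turn -0.0 after [0.45 0.9  0.95]
36.9 [ 0.4132 -0.3035  0.238 ] [[0.982, 0.184, 0.035], [0.185, -0.982, -0.027], [0.03, 0.033, -0.999]] [-1.1  -0.5   1.34  1.81  0.51  1.43 -1.24] 0.51
```

{"op": "servo_tool", "data": {
  "commands": [
    [[-1, 0.05, -0.5, -0.3, 0], [-1, 0.05, -0.6, -0.3, 0], [-1, 0.06, -0.6, 0, 0], [-1, 0.05, -0.5, 0, 0], [-1, 0, 0, 0, 0]]
  ]
}}

```text
clock: 37.4
tool_pos: [0.4054, -0.2135, 0.2609]
tool_rot: [[0.982, 0.186, 0.037], [0.187, -0.982, -0.028], [0.031, 0.035, -0.999]]
wrist_force: [0.1, -0.1, -1.9]
gripper_width: 0.511
finger_force: 30.0
```

```bash
python3 - <<'E'
from h import *
go(.406,-.2187,.26,-79.4); st()
go(.405,.0,.26)
go(.5275,.143,.26)
E
```

```text
pos [ 0.4054 -0.2135  0.2609] az -79.3 q [-0.98 -0.47  1.06  1.89  0.43  1.46 -1.38] w 0.511 t 37.4
now [-0.01  0.13  0.03]
turn 0.02 after [-0.01  0.13  0.02]
37.4 [ 0.4054 -0.2135  0.2609] [[0.982, 0.186, 0.037], [0.187, -0.982, -0.028], [0.031, 0.035, -0.999]] [-0.98 -0.47  1.06  1.89  0.43  1.46 -1.38] 0.511
pos [ 0.4054 -0.2135  0.2609] az -79.3 q [-0.98 -0.47  1.06  1.89  0.43  1.46 -1.38] w 0.511 t 37.4
now [ 0.99 -5.24 -0.13]
pos [ 0.4054 -0.2135  0.2609] az -79.3 q [-0.98 -0.47  1.06  1.89  0.43  1.46 -1.38] w 0.511 t 37.4
now [ 4.66 -8.18 -0.12]
```

{"op": "servo_tool", "data": {
  "commands": [
    [[-1, 0.16, -0.87, 0, 0], [-1, 0.16, -0.87, 0, 0], [-1, 0.16, -0.87, 0, 0], [-1, 0.16, -0.87, 0, 0], [-1, 0.16, -0.87, 0, 0], [-1, 0.17, -0.87, 0, 0], [-1, 0.7, -0.56, 0, 0], [-1, 0.7, -0.56, 0, 0]]
  ]
}}

```text
clock: 38.2
tool_pos: [0.4532, 0.0518, 0.2557]
tool_rot: [[0.982, 0.183, 0.039], [0.184, -0.983, -0.027], [0.033, 0.034, -0.999]]
wrist_force: [-0.6, -0.5, -1.5]
gripper_width: 0.513
finger_force: 30.0
```

{"op": "servo_tool", "data": {
  "commands": [
    [[-1, 0.75, -0.6, 0, 0], [-1, 0.75, -0.6, 0, 0], [-1, 0.75, -0.6, 0, 0], [-1, 0, 0, -0.7, 0], [-1, 0, 0, -0.7, 0], [-1, 0, 0, 0, 0]]
  ]
}}

```text
clock: 38.8
tool_pos: [0.5273, 0.1398, 0.3149]
tool_rot: [[0.982, 0.182, 0.042], [0.184, -0.983, -0.028], [0.036, 0.035, -0.999]]
wrist_force: [0.5, -0.7, -1.6]
gripper_width: 0.506
finger_force: 30.0
```

```bash
python3 - <<'E'
from h import *
go(.452,-.414,.325,-79.4); st()
E
```

```text
pos [0.5273 0.1398 0.3149] az -79.5 q [-1.16  0.1   0.87  1.59 -0.04  1.46 -1.68] w 0.506 t 38.8
now [-4.38 13.27  0.05]
turn -0.01 after [-4.4  13.26 -0.25]
38.8 [0.5273 0.1398 0.3149] [[0.982, 0.182, 0.042], [0.184, -0.983, -0.028], [0.036, 0.035, -0.999]] [-1.16  0.1   0.87  1.59 -0.04  1.46 -1.68] 0.506
```

{"op": "servo_tool", "data": {
  "commands": [
    [[-1, -0.25, 0.83, 0, 0], [-1, -0.25, 0.83, 0, 0], [-1, -0.25, 0.83, 0, 0], [-1, -0.25, 0.83, 0, 0], [-1, -0.25, 0.83, 0, 0], [-1, -0.25, 0.83, 0, 0], [-1, -0.25, 0.83, 0, 0], [-1, -0.25, 0.83, 0, 0]]
  ]
}}

```text
clock: 39.6
tool_pos: [0.4948, -0.1377, 0.318]
tool_rot: [[0.982, 0.183, 0.038], [0.184, -0.983, -0.027], [0.032, 0.034, -0.999]]
wrist_force: [0.4, 0.3, -1.7]
gripper_width: 0.506
finger_force: 30.0
```

```bash
python3 - <<'E'
from h import *
go(.452,-.414,.325,-79.4)
E
```

```text
pos [ 0.4948 -0.1377  0.318 ] az -79.5 q [-0.97 -0.07  1.11  1.67  0.08  1.46 -1.25] w 0.506 t 39.6
now [-2.31  6.6  -0.03]
turn -0.01 after [-2.32  6.59 -0.18]
```

{"op": "servo_tool", "data": {
  "commands": [
    [[-1, -0.1, 0.85, 0, 0], [-1, -0.1, 0.85, 0, 0], [-1, -0.1, 0.85, 0, 0], [-1, -0.1, 0.85, 0, 0], [-1, -0.1, 0.85, 0, 0], [-1, -0.1, 0.85, 0, 0], [-1, -0.1, 0.85, 0, 0], [-1, 0, 0, 0, 0]]
  ]
}}

```text
clock: 40.4
tool_pos: [0.5081, -0.3809, 0.3247]
tool_rot: [[0.984, 0.175, 0.035], [0.176, -0.984, -0.031], [0.029, 0.037, -0.999]]
wrist_force: [-1.1, -1.1, -2.1]
gripper_width: 0.506
finger_force: 30.0
```

```bash
python3 - <<'E'
from h import *
go(.438,-.336,.25,-79.4)
E
```

```text
pos [ 0.5081 -0.3809  0.3247] az -79.9 q [-0.21  0.46  1.14  1.35 -0.42  1.54 -0.52] w 0.506 t 40.4
now [-1.58 -1.48  1.77]
turn -0.07 after [-1.52 -1.43  1.87]
```

{"op": "servo_tool", "data": {
  "commands": [
    [[-1, -0.4, -0.37, 0, 0], [-1, -0.4, -0.37, 0.2, 0], [-1, -0.4, -0.37, 0.4, 0], [-1, -0.38, -0.37, 0.4, 0], [-1, 0, 0, 0.5, 0], [-1, 0, 0, 0.27, 0], [-1, 0, 0, 0, 0]]
  ]
}}

```text
clock: 41.1
tool_pos: [0.4408, -0.3297, 0.2496]
tool_rot: [[0.982, 0.183, 0.036], [0.184, -0.982, -0.027], [0.03, 0.033, -0.999]]
wrist_force: [0.3, 0.6, -1.3]
gripper_width: 0.506
finger_force: 30.0
```

```bash
python3 - <<'E'
from h import *
for c in ['side','top']:
    snap(c,c[0]+'18'); find(c,['jar_green','jar_brown','stock_brown'],1)
im=snap('wrist','w18')
go(.438,-.336,.12,-79.4); st()
E
```

```text
side jar_green 0.98 [ 0.4471 -0.3283  0.1836]
side jar_brown 0.9 [ 0.4497 -0.413   0.0142]
top jar_green 0.53 [ 0.45   -0.3285  0.1819]
top jar_brown 0.59 [ 0.4508 -0.416   0.0102]
pos [ 0.4412 -0.3305  0.251 ] az -79.5 q [-0.51  0.22  1.24  1.7  -0.22  1.32 -0.62] w 0.513 t 41.5
now [-0.21  0.01  3.27]
turn -0.01 after [-0.1   0.12  3.28]
41.55 [ 0.4412 -0.3305  0.251 ] [[0.982, 0.183, 0.038], [0.184, -0.983, -0.028], [0.032, 0.035, -0.999]] [-0.51  0.22  1.24  1.7  -0.22  1.32 -0.62] 0.513
```

View pics/w18.png

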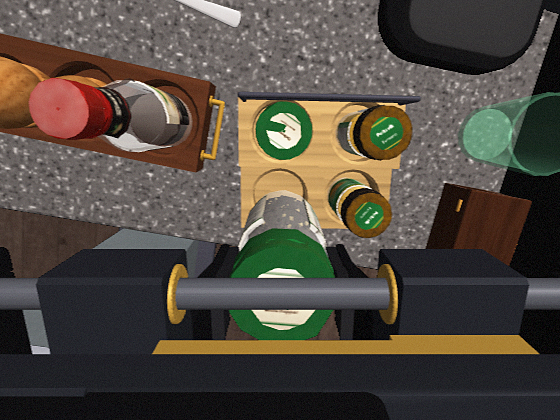

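{"op": "servo_tool", "data": {
  "commands": [
    [[-1, -0.15, 0, 0.4, 0], [-1, -0.16, 0, 0.6, 0], [-1, 0, 0, 0.7, 0], [-1, 0, 0, 0.7, 0], [-1, 0, 0, 0.5, 0], [-1, 0, 0, 0.3, 0], [-1, 0, 0, 0, 0]]
  ]
}}

```text
clock: 42.25
tool_pos: [0.4332, -0.3358, 0.1215]
tool_rot: [[0.983, 0.183, 0.036], [0.184, -0.983, -0.027], [0.03, 0.033, -0.999]]
wrist_force: [0.7, -0.9, -2.1]
gripper_width: 0.507
finger_force: 30.0
```

```bash
python3 - <<'E'
from h import *
for c in ['side','top']:
    im=snap(c,c[0]+'19'); find(c,['jar_green','jar_brown'],1)
    if c=='side': cv2.imwrite('pics/s19c.png',cv2.resize(im[80:200,230:350,::-1],None,fx=5,fy=5,interpolation=cv2.INTER_CUBIC))
go(.434,-.3355,.079,-79.4)
E
```

```text
side jar_green 0.67 [ 0.437  -0.3354  0.0521]
top jar_green 0.55 [ 0.4432 -0.3368  0.0521]
top jar_brown 0.53 [ 0.4525 -0.4124  0.0116]
pos [ 0.4343 -0.3363  0.1234] az -79.4 q [-0.36  0.37  1.12  1.87 -0.38  1.08 -0.48] w 0.506 t 42.5
now [-0.04 -0.06  1.11]
turn -0.01 after [-0.   -0.02  1.11]
```

View pics/s19c.png

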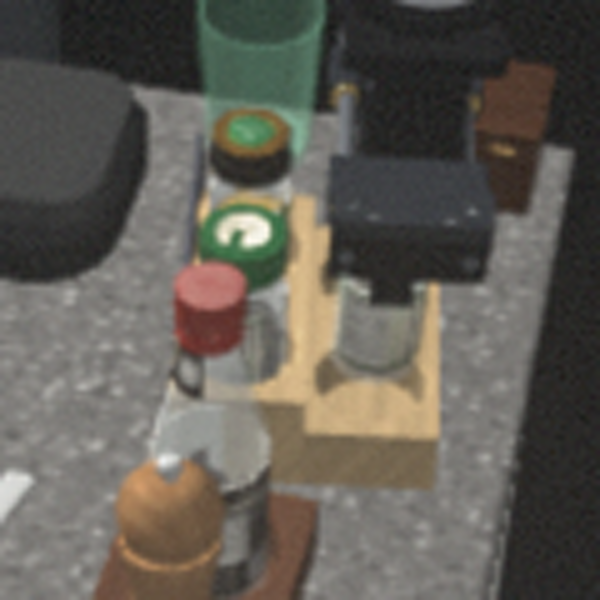

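The crop shows the green jar hanging right over the front-left well, with its bottom near crop (375,365). I'll lower it slowly.

{"op": "servo_tool", "data": {
  "commands": [
    [[-1, -0.05, -0.03, 0.3, 0], [-1, -0.03, -0.02, 0.3, 0], [-1, 0, 0, 0.25, 0], [-1, 0, 0, 0.15, 0], [-1, 0, 0, 0.05, 0], [-1, 0, 0, 0, 0]]
  ]
}}

```text
clock: 43.15
tool_pos: [0.4317, -0.336, 0.0802]
tool_rot: [[0.982, 0.183, 0.037], [0.184, -0.983, -0.028], [0.031, 0.034, -0.999]]
wrist_force: [0.6, -0.7, -1.2]
gripper_width: 0.508
finger_force: 30.0
```

```bash
python3 - <<'E'
from h import *
snap('side','s20'); find('side',['jar_green'],1)
go(.434,-.3355,.079,-79.4); print(np.round(manip.get_obs()['wrist_force'],1))
E
```

```text
pos [ 0.432  -0.3361  0.0806] az -79.5 q [-0.3   0.43  1.06  1.92 -0.45  1.01 -0.44] w 0.509 t 43.2
now [ 0.05 -0.01  0.04]
turn -0.01 after [ 0.05 -0.01  0.04]
[ 0.7  0.7 -1.4]
```

{"op": "servo_tool", "data": {
  "commands": [
    [[-1, 0.03, 0, 0.05, 0], [-1, 0, 0, 0, 0], [0.4, 0, 0, 0, 0], [0.4, 0, 0, 0, 0], [0.4, 0, 0, 0, 0], [0.4, 0, 0, 0, 0], [0.4, 0, 0, 0, 0]]
  ]
}}

```text
clock: 43.95
tool_pos: [0.4331, -0.3356, 0.0784]
tool_rot: [[0.982, 0.183, 0.038], [0.184, -0.983, -0.028], [0.032, 0.034, -0.999]]
wrist_force: [0.6, -0.5, -0.7]
gripper_width: 0.695
finger_force: 0.0
```

{"op": "servo_tool", "data": {
  "commands": [
    [[0.4, 0, 0, -0.4, 0], [0.4, 0, 0, -0.7, 0], [0.4, 0, 0, -0.8, 0], [0.4, 0, 0, -0.8, 0], [0.4, 0, 0, -0.8, 0], [0.4, 0, 0, -0.5, 0], [0.4, 0, 0, 0, 0]]
  ]
}}

```text
clock: 44.65
tool_pos: [0.4278, -0.3324, 0.2416]
tool_rot: [[0.982, 0.182, 0.042], [0.183, -0.983, -0.029], [0.036, 0.036, -0.999]]
wrist_force: [-0.2, -0.4, -1.4]
gripper_width: 0.698
finger_force: 0.0
```

```bash
python3 - <<'E'
from h import *
for c in ['side','top','wrist']:
    im=snap(c,c[0]+'21'); print(); find(c,['salt','mill','sauce','jar_green','stock_green','jar_brown','stock_brown'],1)
st()
E
```

```text
side salt 0.58 [ 0.5054 -0.0374  0.0082]
side mill 0.79 [ 0.4991 -0.1186  0.0086]
side sauce 0.74 [ 0.4984 -0.1957  0.0114]
side jar_green 0.55 [ 0.4372 -0.3364  0.0091]
side stock_green 0.9 [ 0.5059 -0.3245  0.0369]

top mill 0.96 [ 0.4999 -0.1142  0.0084]
top sauce 0.43 [ 0.4998 -0.1173  0.0014]
top jar_green 0.65 [ 5.009e-01 -1.151e-01  5.000e-04]
top stock_green 0.31 [ 0.5032 -0.1156 -0.0022]
top jar_brown 0.76 [ 0.4524 -0.414   0.0106]

wrist sauce 0.68 [ 0.4939 -0.1929  0.0118]
wrist jar_green 0.69 [ 0.4332 -0.337   0.0133]
wrist stock_green 0.65 [ 0.5035 -0.3237  0.0275]
wrist jar_brown 0.63 [ 0.4522 -0.4116  0.0132]
wrist stock_brown 0.98 [ 0.5205 -0.405   0.0354]
45.85 [ 0.4271 -0.3312  0.2383] [[0.982, 0.183, 0.038], [0.184, -0.983, -0.028], [0.032, 0.034, -0.999]] [-0.53  0.19  1.25  1.75 -0.19  1.29 -0.63] 0.7
```

View pics/w21.png

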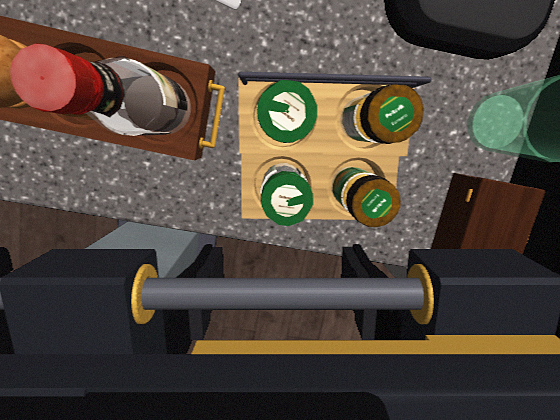

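View pics/s21.png

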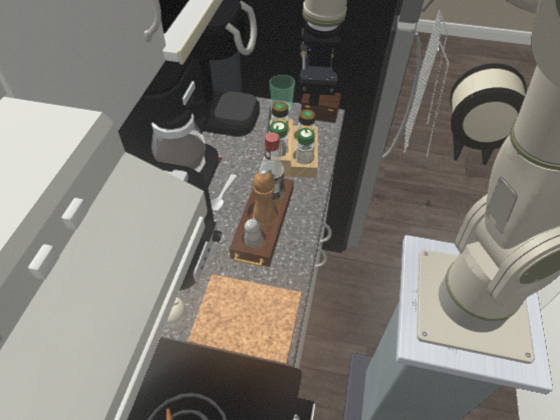

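The wrist view shows both front jars standing in their wells, green at (287,197) in front of green and brown at (373,197) in front of brown. The side view shows the salt (253,232), mill (263,195) and sauce seated in the caddy, and the gripper is clear of everything.

```bash
python3 -c "
from bench import manip
print(manip.close_job())"
```

```text
the job is handed in; nothing more can be done
None
```

All four seasonings are standing in their places, the last pictures showed nothing knocked over and the gripper clear of everything, and the job was handed in at about 46 s; no verdict came back.

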